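# Hang the carving template on the easel over the ice slab

## Task

Take the black template by its orange handle and hang it on the sloping easel over the ice slab: find the two studs by feel, press the large ends of both keyholes over the stud heads until the plate lies flat, then slide it straight down the slope until it is locked at the end of its slots, and let go. The ice is brittle, so keep every touch on it and on the studs gentle, and leave the clamp, the sanding disc and the ice offcut where they lie.

Things in the scene. Friction and masses are not known exactly. Their poses are not given: they have to be found in the camera images.
- easel: Low fixed carving easel on the bench, 310 mm wide, its pink face rising at 30 degrees away from the robot, at most 240 mm high. On it lie an ice slab and, uphill of it, an aluminium bar with two headed steel studs. Origin: bench level under its middle; x uphill (away from the robot), y left, z up. It stands left or right of the bench's middle, turned up to 0.2 rad, and does not move.
- face (a point): Point of the work face (the one plane of the ice slab's and the stud bar's top faces), on the line of the two studs, midway across the easel. Axes: x straight up the slope, y left along the bar, z square out of the face. The bar is clamped by hand: the midpoint between the studs is on this y axis, anywhere up to 30 mm left or right of here. This is not measured: feel for it.
- track (a point): Middle of the steel track under the stud bar, 31 mm under face, same axes. The bar, 220 mm wide and 38 mm along the slope, stays put below 100 N. Its two studs are 120 mm apart along y (60 mm either side of their midpoint). Each stud: neck 9 mm diameter, rising 10.5 mm from the work face; head 22 mm diameter, 5 mm thick, sharp-edged, its top 15.5 mm above the work face.
- ice (a point): Middle of the ice slab's top face, same axes as face, in the same plane. The slab is 280 mm wide, 200 mm along the slope and fixed. Ice and studs stand at most 45 N from the template or the robot.
- template: Loose rigid black plate 8 mm thick, 0.34 to 0.56 kg, 220 mm wide (y), x from -92 (three round lobes) to +90 mm (straight top edge), flat on the bench at the start, handle up. Origin: plate underside below the handle's middle; x to the keyhole end (uphill when hung), y left, z up. Hung with axes along face's, its x there is -45 mm with the heads in the large ends, -69.5 mm locked.
- grip (a point): Middle of the template's orange handle bar, 42 mm above the plate's underside, over the template's origin; axes as the template's. The bar runs along y, 104 mm long, 20 mm wide (x) and 16 mm high; its two feet, 14 mm wide, stand at y = -44 and +44 mm.
- keyhole_left (a point): Centre of the large end of the left keyhole at the plate's underside: x = +45, y = +60 mm from the template's origin, axes as the template's. The large end is oblong, 25 mm wide (y) and 29 mm long (x); from it a slot 11 mm wide runs towards +x, and a stud's neck at the end of it is centred 24.5 mm from here.
- keyhole_right (a point): The same for the right keyhole: x = +45, y = -60 mm from the template's origin.
- clamp: Loose bar clamp (steel bar, black jaws, wooden handle) on the bench between easel and template, 200 x 80 x 20 mm; leave it. Origin: on the bench under the middle of its bar.
- disc: Black sanding disc, 116 mm diameter, 9 mm thick, loose on the bench between easel and template; leave it. Origin: centre of its underside.
- offcut: Small loose block of ice, 85 x 80 x 42 mm, on the bench between easel and template; leave it. Origin: centre of its underside.

How it is judged:
By the outcome, as a careful person would: the job done as asked, in the order asked, and still so for the second after the job is handed in, with the robot touching nothing.
It also fails if it takes over 72 s, if anything falls off the work surface, if the arm or the gripper's body presses on something with over 40 N, if the wrist force passes 120 N, or if a joint passes its speed limit or range.

## Robot

A 6-joint arm with a two-finger parallel gripper is mounted at the origin on the work surface. World frame = base frame: x ahead of the robot, y to its left, z up, the work surface at z = 0. Lengths are in m, angles in rad, forces in N, time in s.
With the tool pointing down it reaches from about 0.375 to 0.975 m from the base axis. Payload 3.8 kg.
Tool frame: the origin (TCP) lies at the very end of the fingers, on their centre line; the grasp point (between the pads) lies 19 mm behind it; z points along the fingers, y is the line along which they close (so a half turn about z gives the same grasp; the last joint's range is limited). The gripper opens to 85 mm and grips with 20 to 120 N. Pads are 22 mm wide; open, the fingers measure 114 mm over their backs; the gripper's body (76 mm by 85 mm) begins 54 mm behind the grasp point. The pads swing forward as they close: fully open they stand 13 mm farther back than shut.
Start: joints at [1.294, 0.264, 1.604, -0, 1.274, -0.037], TCP at [0.16, 0.656, 0.231] pointing down, gripper open.
Joint ranges: [-2.63, 2.63], [-0.94, 2.18], [0.31, 2.57], [-1.31, 4.45], [0, 2.66], [-2.55, 2.55]. Speed limits (rad/s): [2.57, 2.57, 3.14, 3.14, 3.14, 3.14].

## Interface

Orientations are given as a rotation vector (axis times angle).
In Python, from workcell import read_state, read_camera, calibration, finish_job gives the robot as it stands.
- The arm moves only by the tool step_arm, never from a script. Its argument "commands" is a list of rows, each an object of numbers: "fingers": the gripper's target within -1 to 1 (shut at 1, half-way at 0, fully open at -1); "dx", "dy", "dz": the shift along the tool's x, y, z in m; "roll": the turn about the tool's z in degrees. In form: [{"fingers": .., "dx": .., "dy": .., "dz": .., "roll": ..}, ...]. A call has 1 to 8 rows; each row is the pose to reach, as a shift and turn from the pose commanded when the call began, along the tool's axes at that moment; what a row does not reach only later rows make up. A row lasts 1/8 s, in which the tool goes at most 62.5 mm and 10.7 degrees, less where a joint would pass 70% of its speed; a pose out of reach is approached as far as the arm can. A call with a gripper value outside its range is refused whole. The fingers move at their own pace and stop on an object; "squeeze" is the grip in N (left out, the last holds). Time passes only in rows, so rows that repeat a pose let the fingers close. It gives the time, the measured TCP pose, the force, the opening and the grip force at its end, in the units of the state.
- read_state(): the state, without advancing time (a new reading comes with each control period).
- read_camera(name): name is "scene" or "top" or "wrist"; returns (picture, depth): 420x560x3 uint8, blue, green, red; 420x560 float32, m along the optical axis (not along the pixel's ray), 0 where there is no reading.
- calibration(name): a dict with "intrinsics" (3x3 intrinsics, pixels), "world_to_cam" (4x4, takes a point from world to camera coordinates). Camera axes: x right, y up, looking along -z (the intrinsics and any distortion apply to the point x, -y, -z); pixel columns grow to the right and rows downward; lengths in m; the calibration is good to about 2 mm. The wrist camera is an equidistant fisheye: a pixel r from the principal point sees the ray r / f radians off the axis. A picture is of the moment at which its call begins: read the wrist's pose just before it. calibration takes no time and is no camera call; for the wrist camera it gives the pose at the moment of the call.
- finish_job(): hands the job in; it is judged then, once.
The state is a dict: "time": time; "q": joint angles; "joint_vel": joint speeds; "joint_torque": joint torques, N m; "tool_pos": TCP position; "tcp_rot": TCP orientation; "wrist_force": force on the tool from outside, world axes, zero at the start; "torque": the same for the moment, N m; "width": opening from 0.0 (shut) to 1.0 (fully open); "grip_force": force on a finger pad.
Only numpy, scipy, OpenCV 4.12 (cv2) and the standard library are available. Lean on these libraries where they do the work, as an engineer would, in place of code of your own. Each camera call takes 0.05 s, during which the arm holds its last target. There are 200 camera calls.

## Working session

There is one attempt and no reset: what is moved stays moved. The work goes in short steps, Python scripts to look and compute and a tool call to move; the robot and the scene stay as the last step left them, time stands still between calls to the robot, and variables do not carry over. Pictures are saved under pics/ and viewed, at most 10 in all, crops included, and the job is handed in when it is done.

Besides the shell and the picture viewer there is one more tool, called after "Call:" as name([rows], argument=value, ...), one row to a line, values as JSON. step_arm: Moves the arm, as the interface text tells. Its arguments: {"type":"object","properties":{"commands":{"type":"array","items":{"type":"object","properties":{"fingers":{"type":"number"},"dx":{"type":"number"},"dy":{"type":"number"},"dz":{"type":"number"},"roll":{"type":"number"}}}},"squeeze":{"type":"number"}},"required":["commands"]}

```bash
ls; mkdir -p pics
cat > h.py <<'E'
import numpy as np,cv2
from workcell import read_state, read_camera, calibration, finish_job
from scipy.spatial.transform import Rotation as R
def cloud(name):
    c=calibration(name);img,d=read_camera(name);K=np.array(c["intrinsics"]);T=np.linalg.inv(np.array(c["world_to_cam"]))
    v,u=np.mgrid[:420,:560]
    p=np.stack([(u-K[0,2])/K[0,0]*d,-(v-K[1,2])/K[1,1]*d,-d],-1)
    w=p@T[:3,:3].T+T[:3,3]; w[d==0]=np.nan
    return img,d,w
E
python3 - <<'E'
from h import *
for n in("scene","top"):
    c=calibration(n); print({k:np.round(v,3).tolist() if not isinstance(v,str) else v for k,v in c.items()})
    i,d,w=cloud(n); cv2.imwrite(f"pics/{n}.png",i); np.savez(f"{n}.npz",i=i,d=d,w=w)
s=read_state();print(s)
E
```

```text
pics
{'intrinsics': [[404.424, 0.0, 280.628], [0.0, 404.424, 204.807], [0.0, 0.0, 1.0]], 'world_to_cam': [[0.913, -0.407, -0.004, -0.52], [0.335, 0.746, 0.576, -0.289], [-0.231, -0.527, 0.818, -0.818], [0.0, 0.0, 0.0, 1.0]]}
{'intrinsics': [[420.982, 0.0, 276.272], [0.0, 420.982, 211.444], [0.0, 0.0, 1.0]], 'world_to_cam': [[-0.025, -0.999, -0.034, 0.05], [0.997, -0.027, 0.078, -0.588], [-0.079, -0.032, 0.996, -0.939], [0.0, 0.0, 0.0, 1.0]]}
{'time': 0.1, 'q': array([ 1.29410441e+00,  2.64688394e-01,  1.60523776e+00, -1.80072189e-05,
        1.27368517e+00, -3.68976143e-02]), 'joint_vel': array([ 0.00089307, -0.00141592, -0.00316213, -0.00055011, -0.00164088,
       -0.00165589]), 'joint_torque': array([-2.83990653e-05, -5.16708183e+01, -3.68590379e+01,  5.50420381e-06,
        6.33041142e-03, -1.62926500e-05]), 'tool_pos': array([0.16014159, 0.65505478, 0.23007921]), 'tcp_rot': array([-0.3757221 , -3.11874234,  0.00313594]), 'wrist_force': array([-0.21812199,  0.65684674, -0.03193174]), 'torque': array([-0.00660632,  0.03859763, -0.01702447]), 'grip_force': 0.0, 'width': 0.9999785987291816}
```

View pics/top.png

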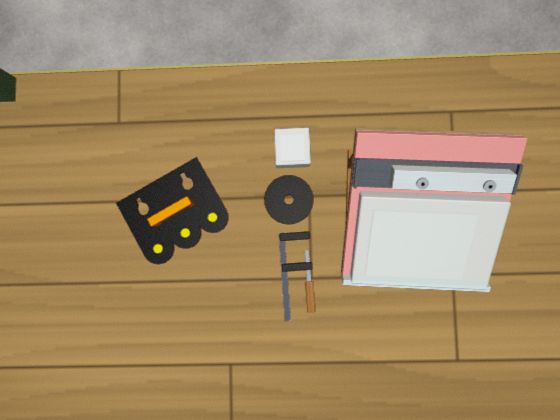

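View pics/scene.png

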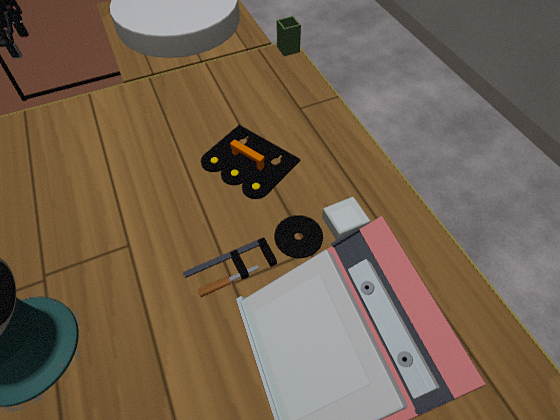

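The top view shows the template at about (170,211), keyholes at (143,208) and (187,182), and its handle running from (150,222) to (190,202). The easel is at about (430,210) with studs at (422,184) and (489,186). The offcut, disc and clamp lie between them at columns 275–315. The scene view agrees.

The tool stays vertical, so I plan to tilt the handle in the grip by laying the plate lightly on the ice. Next I'll measure.

Run:
```python
from h import *
for n in("top","scene"):
    z=np.load(n+".npz");i,d,w=z['i'],z['d'],z['w'];hsv=cv2.cvtColor(i,cv2.COLOR_BGR2HSV)
    print(n,"bench z",np.nanmedian(w[300:380,150:250,2]) if n=="top" else np.nanmedian(w[180:230,60:120,2]))
    o=(hsv[...,0]>8)&(hsv[...,0]<20)&(hsv[...,1]>235)&(hsv[...,2]>150)&(w[...,2]>.03)&(w[...,2]<.08)
    p=w[o];print(" handle",o.sum(),np.round(np.median(p,0),4), "zhi",np.nanpercentile(p[:,2],[5,50,95]))
    q=p[p[:,2]>.042][:,:2].astype(np.float32);r=cv2.minAreaRect(q);print("  rect",r)
    # yaw from long axis
    e=np.linalg.svd(q-q.mean(0),full_matrices=False)[2][0];print("  axis",np.degrees(np.arctan2(e[1],e[0])))
    y=(hsv[...,0]>24)&(hsv[...,0]<34)&(hsv[...,1]>200)&(hsv[...,2]>180)
    nn,l,s,c=cv2.connectedComponentsWithStats(y.astype(np.uint8))
    for k in range(1,nn):
        if s[k,4]>20: print("  dot",c[k].round(),np.round(np.nanmedian(w[l==k],0),4))
    # work face plane: ice interior
    poly=np.array([[375,215],[468,215],[460,275],[372,275]] if n=="top" else [[265,320],[330,280],[380,380],[320,410]])
    m=np.zeros((420,560),np.uint8);cv2.fillPoly(m,[poly],1);p=w[(m>0)&np.isfinite(w[...,0])]
    c=p.mean(0);u,s,vt=np.linalg.svd(p-c,full_matrices=False);nrm=vt[2]*np.sign(vt[2,2])
    print(" plane c",c.round(4),"n",nrm.round(4),"tilt",np.degrees(np.arccos(nrm[2])),"yaw",np.degrees(np.arctan2(-nrm[1],-nrm[0])),"rms",s[2]/len(p)**.5)
    h=(w-c)@nrm
    if n=="top":
        for uv in[(422,184),(489,186)]:
            a=w[uv[1]-6:uv[1]+7,uv[0]-8:uv[0]+9];hh=h[uv[1]-6:uv[1]+7,uv[0]-8:uv[0]+9]; t=hh>.009
            print("  stud",t.sum(),np.round(a[t].mean(0),4) if t.any() else hh.max(), np.nanmax(hh))
        for uv in [(455,190),(395,180),(440,160),(440,145),(375,175),(400,205),(485,250)]: print("  pt",uv,w[uv[1],uv[0]].round(4),round(float(h[uv[1],uv[0]]),4))
        for uv in [(356,131),(524,137),(491,291),(343,285),(361,195),(506,200)]: print("  corner",uv,w[uv[1],uv[0]].round(4))
        pk=(hsv[...,1]>90)&((hsv[...,0]>170)|(hsv[...,0]<6))&(hsv[...,2]>150);pk[:,:335]=0
        q=w[pk];q=q[np.isfinite(q[:,0])]; print("  pink",cv2.minAreaRect(q[:,:2].astype(np.float32)))
```

```text
top bench z -0.0008935858483197778
 handle 90 [0.5912 0.2722 0.0476] zhi [0.04547835 0.04756726 0.05045795]
  rect ((0.5947579145431519, 0.2751934230327606), (0.020440133288502693, 0.10376638174057007), 28.35370445251465)
  axis 117.99268
  dot [212. 217.] [0.5813 0.1856 0.0072]
  dot [185. 232.] [0.5466 0.2496 0.0077]
  dot [158. 248.] [0.5121 0.3146 0.008 ]
 plane c [ 0.5052 -0.2501  0.1351] n [-0.4984  0.0352  0.8662] tilt 29.97953657829058 yaw -4.039256290010071 rms 0.0012567504842531374
  stud 119 [ 0.6176 -0.2379  0.217 ] 0.019139672529813814
  stud 132 [ 0.6097 -0.3573  0.2171] 0.01903305249941656
  pt (455, 190) [ 0.6061 -0.3042  0.1953] -0.0001
  pt (395, 180) [ 0.6269 -0.1926  0.2033] 0.0004
  pt (440, 160) [ 0.6649 -0.2827  0.1872] -0.0356
  pt (440, 145) [ 0.6903 -0.279   0.2018] -0.0355
  pt (375, 175) [ 0.6419 -0.162   0.1752] -0.0303
  pt (400, 205) [ 0.5825 -0.2064  0.1772] -0.0005
  pt (485, 250) [ 0.4923 -0.3801  0.1331] 0.0001
  corner (356, 131) [ 0.7238 -0.1258  0.1954]
  corner (524, 137) [ 0.6992 -0.4308  0.2062]
  corner (491, 291) [ 0.3962 -0.4474  0.0009]
  corner (343, 285) [ 4.168e-01 -1.140e-01 -3.000e-04]
  corner (361, 195) [ 0.604  -0.1337  0.1752]
  corner (506, 200) [ 0.5863 -0.4048  0.1779]
  pink ((0.5747451782226562, -0.269867479801178), (0.3092089891433716, 0.280134379863739), 86.0847396850586)
scene bench z 0.0009117908075928494
 handle 205 [0.5946 0.2728 0.0506] zhi [0.04788373 0.05056352 0.05299452]
  rect ((0.5946523547172546, 0.27513977885246277), (0.019654406234622, 0.10139407962560654), 27.503992080688477)
  axis -61.577656
  dot [214. 159.] [0.5112 0.3169 0.0087]
  dot [234. 172.] [0.5462 0.2518 0.0092]
  dot [255. 185.] [0.5812 0.1876 0.0093]
 plane c [ 0.5231 -0.2759  0.1475] n [-0.4982  0.0337  0.8664] tilt 29.958462392920815 yaw -3.868128941054043 rms 0.00111622323205993
```

Run:
```python
import cv2,numpy as np
i=cv2.imread('pics/top.png')
a=cv2.resize(i[120:300,335:535],None,fx=3,fy=3,interpolation=cv2.INTER_CUBIC)
cv2.imwrite('pics/easel.png',a)
```

```text
(no output)
```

View pics/easel.png

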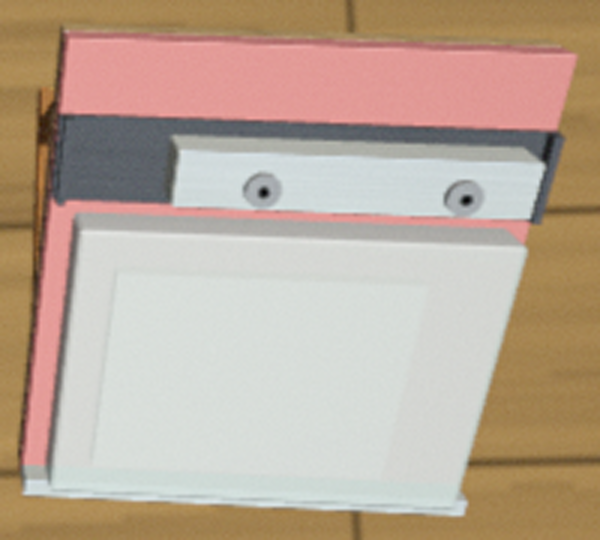

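The enlarged view shows both stud heads on the bar, right of centre on the easel, at crop pixels (262,190) and (465,198). I've measured everything I need; moving over the handle next.

```bash
cat >> h.py <<'E'
def go(pos,yaw):
    "tool shift and roll to TCP pos with tool y at world yaw (deg)"
    s=read_state();M=R.from_rotvec(s['tcp_rot']).as_matrix()
    y0=np.degrees(np.arctan2(M[1,1],M[0,1]));r=-((yaw-y0+90)%180-90)
    print("t",s['time'],"pos",s['tool_pos'].round(4),"yaw",y0.round(2),"tilt",np.degrees(np.arccos(-M[2,2])).round(2),"shift",(M.T@(np.array(pos)-s['tool_pos'])).round(4),"roll",round(r,2),"F",s['wrist_force'].round(2),"T",s['torque'].round(2))
    return M
E
python3 -c "
from h import *
go((.5947,.2751,.14),28.2)"
```

```text
t 0.1 pos [0.1601 0.6551 0.2301] yaw 76.26 tilt 0.12 shift [-0.5124 -0.2657  0.0906] roll 48.06 F [-0.22  0.66 -0.03] T [-0.01  0.04 -0.02]
```

Call:
step_arm([
  {"fingers": -0.3,"dx": -0.06,"dy": -0.031,"dz": 0.01,"roll": 6},
  {"fingers": -0.3,"dx": -0.512,"dy": -0.266,"dz": 0.09,"roll": 48},
  {"fingers": -0.3,"dx": -0.512,"dy": -0.266,"dz": 0.09,"roll": 48},
  {"fingers": -0.3,"dx": -0.512,"dy": -0.266,"dz": 0.09,"roll": 48},
  {"fingers": -0.3,"dx": -0.512,"dy": -0.266,"dz": 0.09,"roll": 48},
  {"fingers": -0.3,"dx": -0.512,"dy": -0.266,"dz": 0.09,"roll": 48},
  {"fingers": -0.3,"dx": -0.512,"dy": -0.266,"dz": 0.09,"roll": 48},
  {"fingers": -0.3,"dx": -0.512,"dy": -0.266,"dz": 0.09,"roll": 48},
], squeeze=30)

```text
time: 1.1
tool_pos: [0.5331, 0.3287, 0.1536]
tcp_rot: [-1.612, -2.696, 0.001]
wrist_force: [-0.4, 0.4, 0.4]
width: 0.651
grip_force: 0.0
```

Call:
step_arm([
  {"dx": 0,"dy": 0,"dz": 0},
])

```text
invalid input
```

```bash
python3 -c "
from h import *
go((.5947,.2751,.028),28.2)"
```

```text
t 1.1 pos [0.5331 0.3287 0.1536] yaw 28.26 tilt 0.03 shift [-0.0764  0.0289  0.1256] roll 0.06 F [-0.37  0.35  0.37] T [ 0.01 -0.   -0.01]
```

Call:
step_arm([
  {"fingers": -0.3,"dx": -0.038,"dy": 0.014,"dz": 0.0,"roll": 0},
  {"fingers": -0.3,"dx": -0.064,"dy": 0.025,"dz": 0.05,"roll": 0},
  {"fingers": -0.3,"dx": -0.064,"dy": 0.025,"dz": 0.05,"roll": 0},
  {"fingers": -0.3,"dx": -0.064,"dy": 0.025,"dz": 0.05,"roll": 0},
])

```text
time: 1.6
tool_pos: [0.5838, 0.286, 0.1041]
tcp_rot: [-1.612, -2.695, 0.001]
wrist_force: [0.4, -0.0, 0.5]
width: 0.654
grip_force: 0.0
```

Run:
```python
from h import *
go((.5947,.2751,.028),28.2)
i,d=read_camera("wrist");cv2.imwrite("pics/w1.png",i)
c=calibration("wrist");print({k:np.round(v,3).tolist() if not isinstance(v,str) else v for k,v in c.items()})
```

```text
t 1.6 pos [0.5838 0.286  0.1041] yaw 28.25 tilt 0.08 shift [-0.0148  0.0045  0.0761] roll 0.05 F [ 0.43 -0.05  0.54] T [0.02 0.02 0.06]
{'intrinsics': [[325.192, 0.0, 275.132], [0.0, 325.192, 209.427], [0.0, 0.0, 1.0]], 'world_to_cam': [[0.881, 0.474, 0.0, -0.651], [-0.449, 0.835, -0.319, 0.024], [-0.151, 0.281, 0.948, -0.254], [0.0, 0.0, 0.0, 1.0]]}
```

View pics/w1.png

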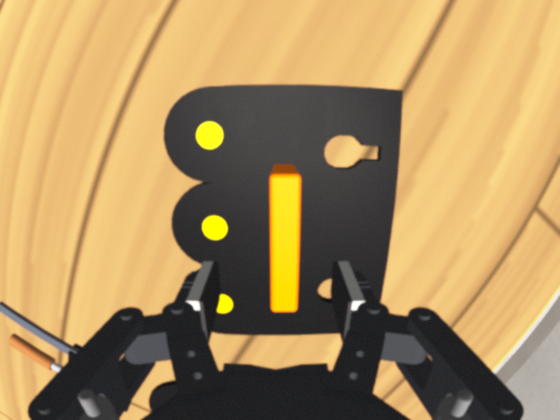

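The wrist view shows the orange bar at columns 270–300, rows 165–312, lying between the open fingers. I'll refine its centre from this picture.

```bash
cat >> h.py <<'E'
def wray(uv):
    "world origin and ray directions of wrist pixels"
    c=calibration("wrist");K=np.array(c["intrinsics"]);T=np.linalg.inv(np.array(c["world_to_cam"]))
    a=(np.asarray(uv,float)-[K[0,2],K[1,2]])/K[0,0];r=np.linalg.norm(a,axis=1);s=np.sin(r)/np.maximum(r,1e-9)
    d=np.stack([a[:,0]*s,-a[:,1]*s,-np.cos(r)],-1)
    return T[:3,3],d@T[:3,:3].T
E
python3 - <<'E'
from h import *
i=cv2.imread("pics/w1.png");hsv=cv2.cvtColor(i,cv2.COLOR_BGR2HSV)
m=(hsv[...,0]>18)&(hsv[...,0]<28)&(hsv[...,1]>180)&(hsv[...,2]>200);m[:,:262]=0;m[:,306:]=0
v,u=np.nonzero(m);print(u.min(),u.max(),v.min(),v.max(),m.sum())
o,d=wray(np.c_[u,v]);p=o+d*((.05-o[2])/d[:,2])[:,None]
r=cv2.minAreaRect(p[:,:2].astype(np.float32));print(r)
go((*r[0],.028),28.2)
E
```

```text
271 299 175 310 3681
((0.596868634223938, 0.2788233458995819), (0.018261756747961044, 0.10185494273900986), 28.46185874938965)
t 1.65 pos [0.5844 0.2867 0.1054] yaw 28.29 tilt 0.07 shift [-0.0129  0.0072  0.0774] roll 0.09 F [0.56 0.58 0.23] T [0.01 0.02 0.02]
```

Call:
step_arm([
  {"fingers": -0.3,"dx": -0.014,"dy": 0.0055,"dz": 0.04,"roll": 0},
  {"fingers": -0.3,"dx": -0.014,"dy": 0.0055,"dz": 0.077,"roll": 0},
  {"fingers": -0.3,"dx": -0.014,"dy": 0.0055,"dz": 0.077,"roll": 0},
  {"fingers": 1,"dx": -0.014,"dy": 0.0055,"dz": 0.077,"roll": 0},
  {"fingers": 1,"dx": -0.014,"dy": 0.0055,"dz": 0.077,"roll": 0},
  {"fingers": 1,"dx": -0.014,"dy": 0.0055,"dz": 0.077,"roll": 0},
  {"fingers": 1,"dx": -0.014,"dy": 0.0055,"dz": 0.077,"roll": 0},
  {"fingers": 1,"dx": -0.014,"dy": 0.0055,"dz": 0.077,"roll": 0},
], squeeze=35)

```text
time: 2.65
tool_pos: [0.5974, 0.2772, 0.0304]
tcp_rot: [1.611, 2.695, 0.006]
wrist_force: [-2.4, 0.4, 6.4]
width: 0.223
grip_force: 36.7
```

Call:
step_arm([
  {"fingers": 1,"dx": 0,"dy": 0,"dz": 0,"roll": 0},
  {"fingers": 1,"dx": 0,"dy": 0,"dz": -0.04,"roll": 0},
  {"fingers": 1,"dx": 0,"dy": 0,"dz": -0.1,"roll": 0},
  {"fingers": 1,"dx": 0,"dy": 0,"dz": -0.16,"roll": 0},
  {"fingers": 1,"dx": 0,"dy": 0,"dz": -0.2,"roll": 0},
  {"fingers": 1,"dx": 0,"dy": 0,"dz": -0.2,"roll": 0},
  {"fingers": 1,"dx": 0,"dy": 0,"dz": -0.2,"roll": 0},
])

```text
time: 3.52
tool_pos: [0.5946, 0.2755, 0.225]
tcp_rot: [-1.611, -2.695, 0.004]
wrist_force: [-0.1, -0.0, -4.9]
width: 0.225
grip_force: 35.4
```

Grasped; the plate weighs about 0.5 kg. Next I'll carry it over the ice.

```bash
python3 -c "
from h import *
go((.497,-.2896,.30),-3.9)"
```

```text
t 3.525 pos [0.5946 0.2755 0.225 ] yaw 28.26 tilt 0.19 shift [-0.4515 -0.3538 -0.074 ] roll 32.16 F [-0.12 -0.04 -4.94] T [-0.06  0.01  0.01]
```

Call:
step_arm([
  {"fingers": 1,"dx": -0.01,"dy": -0.008,"dz": -0.02,"roll": 1},
  {"fingers": 1,"dx": -0.035,"dy": -0.027,"dz": -0.05,"roll": 4},
  {"fingers": 1,"dx": -0.073,"dy": -0.057,"dz": -0.075,"roll": 8},
  {"fingers": 1,"dx": -0.112,"dy": -0.088,"dz": -0.075,"roll": 11},
  {"fingers": 1,"dx": -0.151,"dy": -0.118,"dz": -0.075,"roll": 14},
  {"fingers": 1,"dx": -0.19,"dy": -0.149,"dz": -0.075,"roll": 17},
  {"fingers": 1,"dx": -0.23,"dy": -0.18,"dz": -0.075,"roll": 20},
  {"fingers": 1,"dx": -0.27,"dy": -0.211,"dz": -0.075,"roll": 23},
])

```text
time: 4.53
tool_pos: [0.5363, -0.0637, 0.3015]
tcp_rot: [-2.119, -2.317, 0.002]
wrist_force: [0.5, -0.4, -4.3]
width: 0.226
grip_force: 35.5
```

Call:
step_arm([
  {"fingers": 1,"dx": -0.05,"dy": 0,"dz": 0,"roll": 2},
])

```text
time: 4.65
tool_pos: [0.5405, -0.1134, 0.3017]
tcp_rot: [-2.159, -2.28, 0.002]
wrist_force: [1.9, 0.1, -3.9]
width: 0.227
grip_force: 35.5
```

```bash
python3 -c "
from h import *
go((.497,-.2896,.30),-3.9)"
```

```text
t 4.65 pos [ 0.5405 -0.1134  0.3017] yaw 3.13 tilt 0.13 shift [-0.1736 -0.0531  0.0017] roll 7.03 F [ 1.86  0.12 -3.92] T [ 0.02 -0.03  0.01]
```

Call:
step_arm([
  {"fingers": 1,"dx": -0.05,"dy": -0.013,"dz": 0,"roll": 2},
  {"fingers": 1,"dx": -0.1,"dy": -0.03,"dz": 0,"roll": 4},
  {"fingers": 1,"dx": -0.14,"dy": -0.043,"dz": 0,"roll": 6},
  {"fingers": 1,"dx": -0.162,"dy": -0.05,"dz": 0,"roll": 7},
  {"fingers": 1,"dx": -0.17,"dy": -0.053,"dz": 0,"roll": 7},
  {"fingers": 1,"dx": -0.17,"dy": -0.053,"dz": 0,"roll": 7},
  {"fingers": 1,"dx": -0.17,"dy": -0.053,"dz": 0,"roll": 7},
], squeeze=22)

```text
time: 5.52
tool_pos: [0.4993, -0.2832, 0.3021]
tcp_rot: [-2.291, -2.148, -0.001]
wrist_force: [-0.3, 1.4, -3.8]
width: 0.229
grip_force: 35.5
```

Run:
```python
from h import *
go((.497,-.2896,.30),-3.9)
for n in("top","scene"):
    i,d,w=cloud(n); np.savez(n+"2.npz",i=i,d=d,w=w);cv2.imwrite(f"pics/{n}2.png",i)
    hsv=cv2.cvtColor(i,cv2.COLOR_BGR2HSV)
    y=(hsv[...,0]>22)&(hsv[...,0]<34)&(hsv[...,1]>180)&(hsv[...,2]>150)
    nn,l,s,c=cv2.connectedComponentsWithStats(y.astype(np.uint8))
    for k in range(1,nn):
        if s[k,4]>15: print(n,"dot",s[k,4],c[k].round(),np.round(np.nanmedian(w[l==k],0),4))
```

```text
t 5.525 pos [ 0.4993 -0.2832  0.3021] yaw -3.69 tilt 0.05 shift [-0.0066 -0.0019  0.0021] roll 0.21 F [-0.35  1.35 -3.83] T [ 0.04 -0.05  0.01]
top dot 132 [420. 281.] [ 0.4481 -0.2062  0.2798]
top dot 130 [466. 283.] [ 0.4439 -0.28    0.2797]
top dot 72 [514. 285.] [ 0.4381 -0.3561  0.2798]
scene dot 149 [262. 295.] [ 0.4487 -0.2062  0.2811]
scene dot 182 [279. 343.] [ 0.4441 -0.2795  0.281 ]
scene dot 227 [300. 399.] [ 0.4392 -0.3528  0.281 ]
```

View pics/scene2.png

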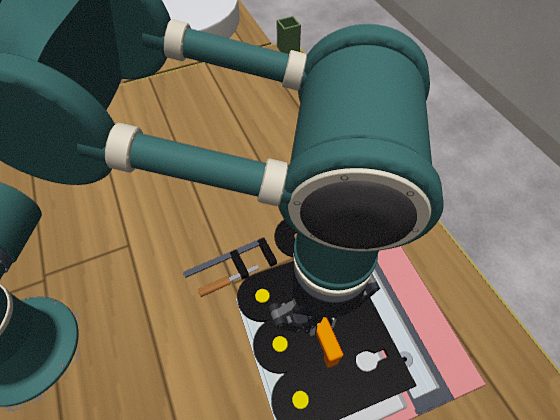

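The scene view shows the plate level above the ice, with the yellow dots at (262,295), (279,343) and (300,399). The plate is centred in the grip, so I'm lowering it until its top edge meets the ice.

Call:
step_arm([
  {"fingers": 1,"dx": -0.0065,"dy": -0.002,"dz": 0.03,"roll": 0.2},
  {"fingers": 1,"dx": -0.0065,"dy": -0.002,"dz": 0.06,"roll": 0.2},
  {"fingers": 1,"dx": -0.0065,"dy": -0.002,"dz": 0.078,"roll": 0.2},
  {"fingers": 1,"dx": -0.0065,"dy": -0.002,"dz": 0.084,"roll": 0.2},
  {"fingers": 1,"dx": -0.0065,"dy": -0.002,"dz": 0.084,"roll": 0.2},
], squeeze=20)

```text
time: 6.25
tool_pos: [0.4971, -0.2904, 0.2186]
tcp_rot: [2.296, 2.144, 0.0]
wrist_force: [0.0, -0.6, -2.8]
width: 0.224
grip_force: 35.5
```

Call:
step_arm([
  {"fingers": 1,"dx": 0,"dy": 0,"dz": 0.002,"roll": 0},
  {"fingers": 1,"dx": 0,"dy": 0,"dz": 0.004,"roll": 0},
])

```text
time: 6.5
tool_pos: [0.4974, -0.2909, 0.2154]
tcp_rot: [2.295, 2.142, 0.001]
wrist_force: [-0.2, 0.4, -4.6]
width: 0.224
grip_force: 35.5
```

Call:
step_arm([
  {"fingers": 1,"dx": 0,"dy": -0.001,"dz": 0.002,"roll": 0},
  {"fingers": 1,"dx": 0,"dy": -0.001,"dz": 0.004,"roll": 0},
])

```text
time: 6.75
tool_pos: [0.496, -0.2908, 0.2121]
tcp_rot: [2.296, 2.143, 0.0]
wrist_force: [-4.6, 2.4, 6.1]
width: 0.223
grip_force: 37.5
```

```bash
python3 -c "
from h import *
go((.497,-.2896,.214),-3.9)"
```

```text
t 6.75 pos [ 0.496  -0.2908  0.2121] yaw -3.95 tilt 0.09 shift [ 0.0013  0.0009 -0.0019] roll -0.05 F [-4.62  2.39  6.08] T [0.24 0.25 0.09]
```

Contact with the ice. I'll keep following the arc gently.

Call:
step_arm([
  {"fingers": 1,"dx": 0,"dy": -0.001,"dz": 0.0015,"roll": 0},
  {"fingers": 1,"dx": 0,"dy": -0.001,"dz": 0.003,"roll": 0},
])

```text
time: 7.0
tool_pos: [0.4951, -0.2908, 0.2097]
tcp_rot: [2.295, 2.142, 0.001]
wrist_force: [-5.4, 2.2, 6.7]
width: 0.226
grip_force: 42.2
```

```bash
python3 -c "
from h import *
go((.497,-.2896,.214),-3.9)"
```

```text
t 7.0 pos [ 0.4951 -0.2908  0.2097] yaw -3.95 tilt 0.12 shift [ 0.0013  0.0018 -0.0043] roll -0.05 F [-5.45  2.16  6.67] T [ 0.33  0.2  -0.04]
```

Call:
step_arm([
  {"fingers": 1,"dx": 0,"dy": -0.001,"dz": 0.002,"roll": 0},
  {"fingers": 1,"dx": 0,"dy": -0.0015,"dz": 0.004,"roll": 0},
  {"fingers": 1,"dx": 0,"dy": -0.002,"dz": 0.006,"roll": 0},
  {"fingers": 1,"dx": 0,"dy": -0.0025,"dz": 0.008,"roll": 0},
])

```text
time: 7.5
tool_pos: [0.4927, -0.2907, 0.2027]
tcp_rot: [2.295, 2.142, 0.001]
wrist_force: [-9.2, 4.0, 11.0]
width: 0.229
grip_force: 59.5
```

```bash
cat >> h.py <<'E'
def dots():
    for n in("top","scene"):
        i,d,w=cloud(n);hsv=cv2.cvtColor(i,cv2.COLOR_BGR2HSV)
        y=(hsv[...,0]>22)&(hsv[...,0]<34)&(hsv[...,1]>180)&(hsv[...,2]>150)
        nn,l,s,c=cv2.connectedComponentsWithStats(y.astype(np.uint8))
        for k in range(1,nn):
            if s[k,4]>15: print(n,"dot",s[k,4],c[k].round(),np.round(np.nanmedian(w[l==k],0),4))
        b=(i.max(2)<60)&(w[...,2]>.1)&(w[...,0]>.38)&(w[...,0]<.66)&(w[...,1]<-.19)&(w[...,1]>-.42)
        b=cv2.erode(b.astype(np.uint8),np.ones((3,3)))>0
        p=w[b];p=p[np.isfinite(p[:,0])]
        if len(p)<100: continue
        rng=np.random.default_rng(0);best=None
        for _ in range(300):
            q=p[rng.choice(len(p),3,False)];nn_=np.cross(q[1]-q[0],q[2]-q[0]);L=np.linalg.norm(nn_)
            if L<5e-4: continue
            nn_/=L;k=np.abs((p-q[0])@nn_)<.002
            if best is None or k.sum()>best.sum(): best=k
        q=p[best];vt=np.linalg.svd(q-q.mean(0),full_matrices=False)[2][2];vt*=np.sign(vt[2])
        print(n,"plate tilt",np.degrees(np.arccos(vt[2])).round(2),"yaw",np.degrees(np.arctan2(-vt[1],-vt[0])).round(1),best.sum(),len(p),q.mean(0).round(4))
        np.savez(n+"_last.npz",i=i,d=d,w=w)
    return
E
python3 -c "
from h import *
dots();go((.497,-.2896,.214),-3.9)"
```

```text
top dot 102 [407. 277.] [ 0.4462 -0.2138  0.1752]
top dot 97 [447. 279.] [ 0.4411 -0.2875  0.1751]
top dot 57 [487. 282.] [ 0.4336 -0.3614  0.1749]
top plate tilt 6.5 yaw -4.2 4008 7719 [ 0.506  -0.2719  0.1818]
scene dot 118 [265. 325.] [ 0.4465 -0.2143  0.1756]
scene dot 140 [280. 369.] [ 0.4416 -0.287   0.1755]
scene dot 95 [298. 416.] [ 0.4387 -0.3567  0.1757]
scene plate tilt 6.69 yaw -3.6 6712 10910 [ 0.4942 -0.3224  0.1818]
t 7.6 pos [ 0.4925 -0.2906  0.2021] yaw -3.96 tilt 0.13 shift [ 0.0013  0.0044 -0.0119] roll -0.06 F [-6.64  2.33  8.91] T [0.34 0.14 0.01]
```

The plate is turning in the grip as intended, now tilted 6.6°. I'll continue in small steps and watch the force.

Call:
step_arm([
  {"fingers": 1,"dx": 0,"dy": -0.001,"dz": 0.002,"roll": 0},
  {"fingers": 1,"dx": 0,"dy": -0.0015,"dz": 0.004,"roll": 0},
], squeeze=21)

```text
time: 7.85
tool_pos: [0.4917, -0.2906, 0.1993]
tcp_rot: [2.294, 2.141, 0.003]
wrist_force: [-7.7, 4.1, 8.9]
width: 0.225
grip_force: 67.9
```

Call:
step_arm([
  {"fingers": 1,"dx": 0,"dy": -0.001,"dz": 0.002,"roll": 0},
  {"fingers": 1,"dx": 0,"dy": -0.0015,"dz": 0.004,"roll": 0},
])

```text
time: 8.1
tool_pos: [0.4908, -0.2906, 0.1956]
tcp_rot: [2.294, 2.14, 0.004]
wrist_force: [-8.2, 5.7, 15.6]
width: 0.225
grip_force: 78.1
```

Call:
step_arm([
  {"fingers": 1,"dx": 0,"dy": -0.001,"dz": 0.002,"roll": 0},
  {"fingers": 1,"dx": 0,"dy": -0.0015,"dz": 0.004,"roll": 0},
])

```text
time: 8.35
tool_pos: [0.4899, -0.2906, 0.1915]
tcp_rot: [2.293, 2.139, 0.005]
wrist_force: [-5.7, 3.6, 13.7]
width: 0.221
grip_force: 86.8
```

```bash
python3 -c "
from h import *
dots();go((.497,-.2896,.214),-3.9)"
```

```text
top dot 92 [405. 276.] [ 0.4473 -0.2145  0.1591]
top dot 94 [444. 277.] [ 0.4433 -0.288   0.1597]
top dot 23 [483. 282.] [ 0.4321 -0.3607  0.1588]
top plate tilt 12.68 yaw -3.6 4123 7511 [ 0.5125 -0.2683  0.1744]
scene dot 112 [266. 328.] [ 0.448  -0.214   0.1605]
scene dot 133 [281. 371.] [ 0.4432 -0.2875  0.1605]
scene dot 75 [299. 416.] [ 0.4404 -0.3562  0.1611]
scene plate tilt 12.76 yaw -3.2 6159 10068 [ 0.497  -0.3256  0.1728]
t 8.45 pos [ 0.4899 -0.2906  0.1916] yaw -3.97 tilt 0.38 shift [ 0.0015  0.0072 -0.0223] roll -0.07 F [-5.78  4.5  12.7 ] T [ 0.57 -0.64 -0.  ]
```

Call:
step_arm([
  {"fingers": 0.53,"dx": 0,"dy": 0,"dz": 0,"roll": 0},
])

```text
time: 8.57
tool_pos: [0.4899, -0.2906, 0.1913]
tcp_rot: [2.293, 2.139, 0.004]
wrist_force: [-4.5, 3.1, 9.0]
width: 0.241
grip_force: 55.8
```

Opening the fingers slightly eases the grip, so I'll loosen it in step with the tilt.

Call:
step_arm([
  {"fingers": 0.52,"dx": 0,"dy": -0.0005,"dz": 0.002,"roll": 0},
  {"fingers": 0.52,"dx": 0,"dy": -0.001,"dz": 0.004,"roll": 0},
])

```text
time: 8.82
tool_pos: [0.4889, -0.2907, 0.1864]
tcp_rot: [2.293, 2.139, 0.004]
wrist_force: [-1.3, 3.1, 6.9]
width: 0.245
grip_force: 54.3
```

Call:
step_arm([
  {"fingers": 0.51,"dx": 0,"dy": -0.0003,"dz": 0.002,"roll": 0},
  {"fingers": 0.51,"dx": 0,"dy": -0.0007,"dz": 0.004,"roll": 0},
])

```text
time: 9.07
tool_pos: [0.4882, -0.2907, 0.1823]
tcp_rot: [2.293, 2.139, 0.004]
wrist_force: [-0.7, 1.0, 5.4]
width: 0.246
grip_force: 50.6
```

Call:
step_arm([
  {"fingers": 0.5,"dx": 0,"dy": -0.0003,"dz": 0.002,"roll": 0},
  {"fingers": 0.5,"dx": 0,"dy": -0.0005,"dz": 0.004,"roll": 0},
])

```text
time: 9.32
tool_pos: [0.4876, -0.2908, 0.1778]
tcp_rot: [2.293, 2.14, 0.003]
wrist_force: [0.4, 1.5, 4.7]
width: 0.249
grip_force: 47.2
```

```bash
python3 -c "
from h import *
dots();go((.497,-.2896,.214),-3.9)"
```

```text
top dot 85 [403. 273.] [ 0.4515 -0.2151  0.1423]
top dot 89 [441. 275.] [ 0.446  -0.2882  0.142 ]
top plate tilt 19.55 yaw -4.0 3697 6772 [ 0.517  -0.2666  0.1661]
scene dot 104 [269. 331.] [ 0.4513 -0.2148  0.1421]
scene dot 117 [283. 373.] [ 0.4459 -0.2885  0.1424]
scene dot 59 [300. 417.] [ 0.4439 -0.3559  0.1436]
scene plate tilt 19.87 yaw -4.0 5671 9199 [ 0.5022 -0.3299  0.1632]
t 9.425 pos [ 0.4871 -0.2906  0.177 ] yaw -3.95 tilt 0.25 shift [ 0.0016  0.01   -0.037 ] roll -0.05 F [-0.28  0.44  4.84] T [-0.09 -0.8   0.06]
```

Call:
step_arm([
  {"fingers": 0.5,"dx": 0,"dy": 0,"dz": 0.002,"roll": 0},
  {"fingers": 0.5,"dx": 0,"dy": 0,"dz": 0.004,"roll": 0},
  {"fingers": 0.5,"dx": 0,"dy": 0,"dz": 0.006,"roll": 0},
  {"fingers": 0.5,"dx": 0,"dy": 0,"dz": 0.008,"roll": 0},
])

```text
time: 9.93
tool_pos: [0.4867, -0.2906, 0.1689]
tcp_rot: [2.294, 2.141, 0.001]
wrist_force: [-2.5, 0.1, 8.5]
width: 0.248
grip_force: 59.9
```

Call:
step_arm([
  {"fingers": 0.5,"dx": 0,"dy": 0,"dz": 0.002,"roll": 0},
  {"fingers": 0.5,"dx": 0,"dy": 0,"dz": 0.004,"roll": 0},
  {"fingers": 0.5,"dx": 0,"dy": 0,"dz": 0.006,"roll": 0},
])

```text
time: 10.3
tool_pos: [0.4866, -0.2906, 0.1627]
tcp_rot: [2.294, 2.141, 0.001]
wrist_force: [-1.0, 0.6, 6.5]
width: 0.249
grip_force: 66.3
```

```bash
python3 -c "
from h import *
dots();go((.497,-.2896,.214),-3.9)"
```

```text
top dot 76 [401. 269.] [ 0.4581 -0.2158  0.1239]
top dot 78 [438. 271.] [ 0.4526 -0.2887  0.1239]
top plate tilt 27.4 yaw -3.8 3544 6230 [ 0.5245 -0.2669  0.1593]
scene dot 96 [272. 333.] [ 0.4575 -0.2154  0.1239]
scene dot 93 [287. 375.] [ 0.4519 -0.2892  0.124 ]
scene dot 52 [304. 417.] [ 0.4506 -0.3566  0.1257]
scene plate tilt 27.54 yaw -3.9 5106 8159 [ 0.5088 -0.3346  0.1545]
t 10.4 pos [ 0.4866 -0.2906  0.1626] yaw -3.95 tilt 0.18 shift [ 0.0017  0.0104 -0.0514] roll -0.05 F [-1.55  0.9   6.25] T [-0.03 -0.77 -0.01]
```

Call:
step_arm([
  {"fingers": 0.5,"dx": 0,"dy": 0,"dz": 0.0015,"roll": 0},
  {"fingers": 0.5,"dx": 0,"dy": 0,"dz": 0.003,"roll": 0},
])

```text
time: 10.65
tool_pos: [0.4866, -0.2906, 0.1599]
tcp_rot: [2.294, 2.141, 0.001]
wrist_force: [-1.0, 0.6, 4.3]
width: 0.255
grip_force: 68.6
```

Call:
step_arm([
  {"fingers": 0.49,"dx": 0,"dy": 0,"dz": 0.001,"roll": 0},
  {"fingers": 0.49,"dx": 0,"dy": 0,"dz": 0.002,"roll": 0},
])

```text
time: 10.9
tool_pos: [0.4866, -0.2905, 0.1576]
tcp_rot: [2.295, 2.142, 0.001]
wrist_force: [-1.9, 1.0, 10.6]
width: 0.255
grip_force: 60.1
```

```bash
python3 -c "
from h import *
dots();go((.497,-.2896,.214),-3.9)"
```

```text
top dot 76 [400. 268.] [ 0.4599 -0.216   0.1174]
top dot 72 [436. 270.] [ 0.455  -0.2886  0.117 ]
top plate tilt 30.02 yaw -3.9 3459 5948 [ 0.527  -0.2678  0.1577]
scene dot 94 [274. 333.] [ 0.4599 -0.2154  0.1187]
scene dot 89 [289. 375.] [ 0.4546 -0.29    0.1187]
scene dot 53 [305. 417.] [ 0.4525 -0.3564  0.1202]
scene plate tilt 29.84 yaw -3.9 4918 7979 [ 0.51   -0.3358  0.1515]
t 11.0 pos [ 0.4866 -0.2905  0.1577] yaw -3.95 tilt 0.16 shift [ 0.0016  0.0105 -0.0563] roll -0.05 F [-2.24  0.42  6.78] T [-0.08 -0.85  0.01]
```

The plate lies flat on the ice at 29.9°. I'll lift it square off the face and check the studs with the scene camera too.

Call:
step_arm([
  {"fingers": 0.49,"dx": 0,"dy": -0.002,"dz": -0.0035,"roll": 0},
  {"fingers": 0.49,"dx": 0,"dy": -0.006,"dz": -0.0105,"roll": 0},
  {"fingers": 0.49,"dx": 0,"dy": -0.012,"dz": -0.022,"roll": 0},
  {"fingers": 0.49,"dx": 0,"dy": -0.012,"dz": -0.022,"roll": 0},
])

```text
time: 11.5
tool_pos: [0.4731, -0.289, 0.1787]
tcp_rot: [2.297, 2.143, -0.0]
wrist_force: [0.8, 0.1, -4.9]
width: 0.259
grip_force: 52.2
```

```bash
cat >> h.py <<'E'
n_=np.array([-.4988,.034,.866]);ex=np.array([.864,-.0589,.5]);ey=np.array([.068,.9977,0])
M=np.array([.6214,-.2981,.2038]);F=np.array([ex,ey,n_])
E
python3 -c "
from h import *
dots();go((.497,-.2896,.214),-3.9)
for f,uvs in (('scene',[(367,287),(405,359)]),('top',[(422,184),(489,186)])):
    w=np.load(f+'.npz')['w']
    for u,v in uvs:
        a=w[v-9:v+10,u-9:u+10].reshape(-1,3);l=(a-M)@F.T;k=(l[:,2]>.010)&(l[:,2]<.022)
        q=l[k];r=cv2.minEnclosingCircle(q[:,:2].astype(np.float32));print(f,k.sum(),q.mean(0).round(4),np.round(r[0],4),round(r[1],4),'bar',np.median(l[np.abs(l[:,2])<.006],0).round(4))
"
```

```text
top dot 81 [402. 277.] [ 0.4435 -0.2139  0.141 ]
top dot 84 [440. 279.] [ 0.438  -0.2868  0.1406]
top plate tilt 25.92 yaw -4.5 3608 6643 [ 0.5101 -0.2696  0.1747]
scene dot 103 [264. 332.] [ 0.4429 -0.2132  0.1408]
scene dot 102 [278. 376.] [ 0.4371 -0.2878  0.1411]
scene dot 39 [295. 417.] [ 0.4361 -0.3532  0.1424]
scene plate tilt 25.83 yaw -3.9 5009 8533 [ 0.4945 -0.3324  0.1695]
t 11.6 pos [ 0.4733 -0.2888  0.1781] yaw -3.95 tilt 0.03 shift [ 0.0009  0.0237 -0.0359] roll -0.05 F [ 0.33 -0.24 -3.68] T [ 0.01  0.05 -0.03]
scene 150 [0.0001 0.0597 0.0164] [0.0001 0.0602] 0.0112 bar [-0.0007  0.0652  0.001 ]
scene 203 [ 0.0004 -0.0599  0.0163] [-0.0001 -0.0596] 0.0111 bar [-0.0009 -0.06    0.0008]
top 120 [-0.0001  0.0597  0.0154] [-0.0003  0.0587] 0.0115 bar [-0.0002  0.0584  0.    ]
top 132 [-0.     -0.0598  0.0153] [-0.0008 -0.0609] 0.0117 bar [ 0.0013 -0.0627  0.0002]
```

Both cameras put the studs within 0.5 mm of my estimate. The plate sprang back to 26°, which pressing flat will correct. Next I'll hover it over the studs.

Call:
step_arm([
  {"fingers": 0.49,"dx": 0,"dy": 0.0,"dz": -0.008,"roll": 0},
  {"fingers": 0.49,"dx": 0.0016,"dy": 0.02,"dz": -0.02,"roll": 0},
  {"fingers": 0.49,"dx": 0.0016,"dy": 0.05,"dz": -0.037,"roll": 0},
  {"fingers": 0.49,"dx": 0.0016,"dy": 0.07,"dz": -0.048,"roll": 0},
  {"fingers": 0.49,"dx": 0.0016,"dy": 0.08,"dz": -0.05,"roll": 0},
  {"fingers": 0.49,"dx": 0.0016,"dy": 0.08,"dz": -0.048,"roll": 0},
  {"fingers": 0.49,"dx": 0.0016,"dy": 0.08,"dz": -0.048,"roll": 0},
])

```text
time: 12.48
tool_pos: [0.5521, -0.2924, 0.2248]
tcp_rot: [-2.294, -2.142, 0.002]
wrist_force: [0.4, -0.4, -4.4]
width: 0.256
grip_force: 52.1
```

```bash
cat >> h.py <<'E'
def kh(th,dot,dx=-.0545):
    "keyhole mid in face frame from mid dot"
    t=np.radians(th);ch=np.array([.9977,-.068,0]);u=ch*np.cos(t)+[0,0,np.sin(t)];p=-ch*np.sin(t)+[0,0,np.cos(t)]
    return F@(np.array(dot)+(.045-dx)*u-.008*p-M)
E
python3 -c "
from h import *
dots();go((.497,-.2896,.214),-3.9)
cv2.imwrite('pics/hov.png',np.load('scene_last.npz')['i'])
"
```

```text
top dot 94 [409. 237.] [ 0.5214 -0.2173  0.1869]
top dot 96 [449. 238.] [ 0.5173 -0.2907  0.1871]
top dot 24 [491. 242.] [ 0.508  -0.3673  0.1854]
top plate tilt 25.62 yaw -3.8 4274 8068 [ 0.5841 -0.2639  0.2181]
scene dot 114 [307. 306.] [ 0.5218 -0.2168  0.1884]
scene dot 134 [325. 348.] [ 0.5171 -0.2899  0.1884]
scene dot 162 [346. 396.] [ 0.5122 -0.3633  0.1883]
scene plate tilt 25.77 yaw -3.7 7851 16919 [ 0.5614 -0.332   0.2105]
t 12.575 pos [ 0.5524 -0.2926  0.2253] yaw -3.96 tilt 0.12 shift [-0.0009 -0.0554  0.0114] roll -0.06 F [ 0.16  0.08 -5.02] T [0.02 0.08 0.05]
```

View pics/hov.png

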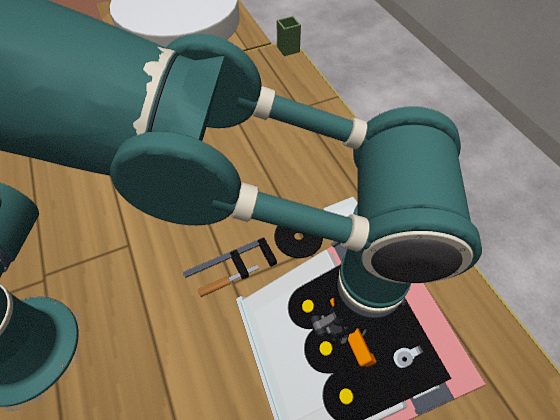

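The scene view shows the plate hovering, with the right stud head visible inside the right keyhole's large end at about (404,357).

```bash
python3 -c "
from h import *
print(kh(25.7,(.5173,-.2907,.1871)),kh(25.7,(.5171,-.2899,.1884)))
print([(F@(np.array(p)-M)).round(4) for p in [(.5214,-.2173,.1869),(.5218,-.2168,.1884),(.5122,-.3633,.1883)]])
i=np.load('scene_last.npz')['i'];cv2.imwrite('pics/hovc.png',cv2.resize(i[320:400,330:450],None,fx=6,fy=6,interpolation=cv2.INTER_CUBIC))
"
```

```text
[-0.00010886  0.00030418  0.02227898] [0.00032122 0.00108874 0.02353174]
[array([-0.0996,  0.0738,  0.038 ]), array([-0.0985,  0.0743,  0.0391]), array([-0.0983, -0.0725,  0.0388])]
```

View pics/hovc.png

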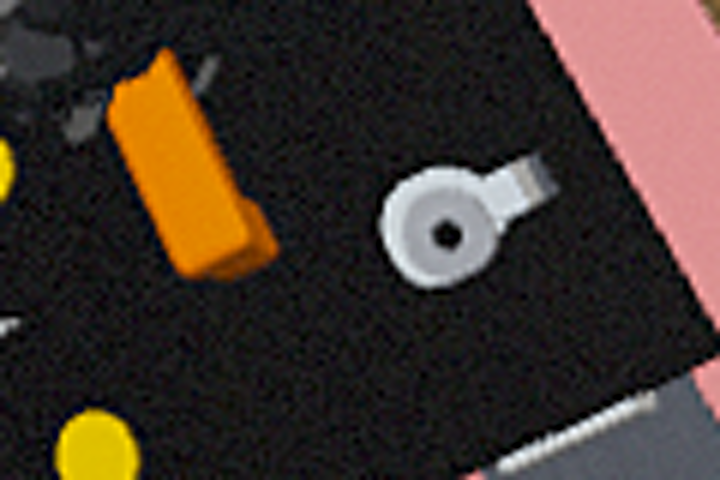

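The enlarged view shows the head inside the large end, with its centre at crop pixel (447,235), roughly centred. I'll shift 0.7 mm right and lower along the normal.

Call:
step_arm([
  {"fingers": 0.49,"dx": -0.0007,"dy": 0.0015,"dz": 0.0026,"roll": 0},
  {"fingers": 0.49,"dx": -0.0007,"dy": 0.003,"dz": 0.0052,"roll": 0},
  {"fingers": 0.49,"dx": -0.0007,"dy": 0.003,"dz": 0.0052,"roll": 0},
])

```text
time: 12.95
tool_pos: [0.5563, -0.2937, 0.2206]
tcp_rot: [-2.296, -2.143, 0.0]
wrist_force: [0.4, -0.1, -4.8]
width: 0.253
grip_force: 52.1
```

Call:
step_arm([
  {"fingers": 0.49,"dx": 0,"dy": 0.0005,"dz": 0.0009,"roll": 0},
  {"fingers": 0.49,"dx": 0,"dy": 0.001,"dz": 0.0017,"roll": 0},
])

```text
time: 13.2
tool_pos: [0.5576, -0.2938, 0.2194]
tcp_rot: [2.296, 2.144, 0.0]
wrist_force: [-0.3, -0.6, -4.4]
width: 0.261
grip_force: 52.1
```

Call:
step_arm([
  {"fingers": 0.49,"dx": 0,"dy": 0.0005,"dz": 0.0009,"roll": 0},
  {"fingers": 0.49,"dx": 0,"dy": 0.001,"dz": 0.0017,"roll": 0},
])

```text
time: 13.45
tool_pos: [0.5586, -0.2939, 0.2177]
tcp_rot: [2.296, 2.144, 0.0]
wrist_force: [-0.3, -0.5, -4.9]
width: 0.256
grip_force: 52.1
```

Call:
step_arm([
  {"fingers": 0.49,"dx": 0,"dy": 0.0005,"dz": 0.0009,"roll": 0},
  {"fingers": 0.49,"dx": 0,"dy": 0.001,"dz": 0.0017,"roll": 0},
])

```text
time: 13.7
tool_pos: [0.5595, -0.2939, 0.2159]
tcp_rot: [-2.296, -2.144, 0.0]
wrist_force: [1.0, -0.2, -4.8]
width: 0.259
grip_force: 52.1
```

There is no contact 4.5 mm below head-top height, so both heads have entered the keyholes. Continuing down.

Call:
step_arm([
  {"fingers": 0.49,"dx": 0,"dy": 0.001,"dz": 0.0017,"roll": 0},
  {"fingers": 0.49,"dx": 0,"dy": 0.002,"dz": 0.0035,"roll": 0},
])

```text
time: 13.95
tool_pos: [0.5616, -0.2941, 0.2124]
tcp_rot: [2.296, 2.144, 0.0]
wrist_force: [0.1, 0.0, -5.0]
width: 0.259
grip_force: 52.1
```

Call:
step_arm([
  {"fingers": 0.49,"dx": 0,"dy": 0.0005,"dz": 0.0009,"roll": 0},
  {"fingers": 0.49,"dx": 0,"dy": 0.001,"dz": 0.0017,"roll": 0},
])

```text
time: 14.2
tool_pos: [0.5625, -0.2941, 0.2107]
tcp_rot: [-2.296, -2.144, 0.0]
wrist_force: [0.1, 0.2, -4.4]
width: 0.26
grip_force: 52.1
```

Call:
step_arm([
  {"fingers": 0.49,"dx": 0,"dy": 0.0005,"dz": 0.0009,"roll": 0},
  {"fingers": 0.49,"dx": 0,"dy": 0.001,"dz": 0.0017,"roll": 0},
])

```text
time: 14.45
tool_pos: [0.5635, -0.2942, 0.2091]
tcp_rot: [2.296, 2.144, -0.0]
wrist_force: [0.3, -0.2, -4.2]
width: 0.258
grip_force: 52.1
```

```bash
python3 -c "
from h import *
dots();go((.497,-.2896,.214),-3.9)
"
```

```text
top dot 91 [407. 231.] [ 0.533  -0.2189  0.1712]
top dot 90 [446. 232.] [ 0.5288 -0.2922  0.171 ]
top dot 36 [487. 235.] [ 0.5196 -0.3696  0.1696]
top plate tilt 25.9 yaw -4.1 3983 7502 [ 0.5916 -0.2637  0.2005]
scene dot 110 [313. 307.] [ 0.5331 -0.2186  0.1718]
scene dot 130 [331. 349.] [ 0.5287 -0.292   0.1719]
scene dot 154 [352. 396.] [ 0.5237 -0.365   0.1721]
scene plate tilt 25.89 yaw -3.7 7544 17183 [ 0.5722 -0.3318  0.194 ]
t 14.55 pos [ 0.5635 -0.2942  0.209 ] yaw -3.94 tilt 0.01 shift [ 0.     -0.0666 -0.005 ] roll -0.04 F [ 0.37 -0.3  -4.88] T [-0.02  0.06 -0.03]
```

Call:
step_arm([
  {"fingers": 0.49,"dx": 0,"dy": 0.0005,"dz": 0.0009,"roll": 0},
  {"fingers": 0.49,"dx": 0,"dy": 0.001,"dz": 0.0017,"roll": 0},
])

```text
time: 14.8
tool_pos: [0.5644, -0.2943, 0.2074]
tcp_rot: [-2.296, -2.144, 0.0]
wrist_force: [-2.1, -0.1, -2.5]
width: 0.258
grip_force: 52.9
```

Call:
step_arm([
  {"fingers": 0.49,"dx": 0,"dy": 0.0005,"dz": 0.0009,"roll": 0},
  {"fingers": 0.49,"dx": 0,"dy": 0.001,"dz": 0.0017,"roll": 0},
])

```text
time: 15.05
tool_pos: [0.5643, -0.2943, 0.2061]
tcp_rot: [-2.295, -2.142, 0.002]
wrist_force: [-7.0, 1.6, 1.1]
width: 0.258
grip_force: 55.5
```

Call:
step_arm([
  {"fingers": 0.48,"dx": 0,"dy": 0.0005,"dz": 0.0009,"roll": 0},
  {"fingers": 0.48,"dx": 0,"dy": 0.0007,"dz": 0.0013,"roll": 0},
])

```text
time: 15.3
tool_pos: [0.5642, -0.2943, 0.2052]
tcp_rot: [-2.294, -2.142, 0.004]
wrist_force: [-10.0, 2.7, 5.0]
width: 0.264
grip_force: 47.1
```

Call:
step_arm([
  {"fingers": 0.48,"dx": 0,"dy": -0.0015,"dz": 0.0007,"roll": 0},
  {"fingers": 0.48,"dx": 0,"dy": -0.0015,"dz": 0.0015,"roll": 0},
])

```text
time: 15.55
tool_pos: [0.5642, -0.2943, 0.2045]
tcp_rot: [-2.297, -2.143, 0.0]
wrist_force: [-7.3, 2.6, 3.9]
width: 0.263
grip_force: 47.6
```

Call:
step_arm([
  {"fingers": 0.47,"dx": 0,"dy": 0,"dz": 0.001,"roll": 0},
  {"fingers": 0.47,"dx": 0,"dy": 0,"dz": 0.0015,"roll": 0},
])

```text
time: 15.8
tool_pos: [0.5641, -0.2943, 0.2035]
tcp_rot: [-2.297, -2.144, 0.001]
wrist_force: [-8.6, 2.3, 6.5]
width: 0.267
grip_force: 39.3
```

```bash
python3 -c "
from h import *
dots();go((.497,-.2896,.214),-3.9)
"
```

```text
top dot 84 [406. 229.] [ 0.5369 -0.2193  0.1639]
top dot 87 [445. 231.] [ 0.5314 -0.2924  0.1643]
top dot 26 [486. 234.] [ 0.5217 -0.3694  0.1626]
top plate tilt 29.16 yaw -4.1 3793 7034 [ 0.5958 -0.2632  0.1977]
scene dot 108 [315. 308.] [ 0.5366 -0.2191  0.1643]
scene dot 125 [333. 349.] [ 0.5319 -0.2924  0.1651]
scene dot 154 [353. 396.] [ 0.5268 -0.3654  0.1652]
scene plate tilt 28.92 yaw -3.9 7312 17021 [ 0.5763 -0.3338  0.1908]
t 15.9 pos [ 0.5641 -0.2943  0.2035] yaw -3.95 tilt 0.02 shift [ 0.0001 -0.0673 -0.0105] roll -0.05 F [-7.99  2.19  6.8 ] T [0.3  0.69 0.05]
```

Call:
step_arm([
  {"fingers": 0.47,"dx": 0,"dy": -0.0007,"dz": 0.001,"roll": 0},
  {"fingers": 0.47,"dx": 0,"dy": -0.0007,"dz": 0.0016,"roll": 0},
])

```text
time: 16.15
tool_pos: [0.564, -0.2943, 0.2022]
tcp_rot: [2.296, 2.143, 0.001]
wrist_force: [-6.8, 3.0, 6.0]
width: 0.267
grip_force: 40.3
```

```bash
python3 -c "
from h import *
dots();go((.497,-.2896,.214),-3.9)
print(kh(29.1,(.5317,-.2924,.1647)))
"
```

```text
top dot 86 [406. 229.] [ 0.5371 -0.2195  0.1622]
top dot 87 [444. 230.] [ 0.533  -0.2922  0.163 ]
top dot 19 [485. 234.] [ 0.5218 -0.3712  0.1598]
top plate tilt 29.93 yaw -4.1 3875 7098 [ 0.5959 -0.2634  0.1972]
scene dot 104 [315. 308.] [ 0.5373 -0.2191  0.1633]
scene dot 125 [333. 349.] [ 0.5324 -0.2921  0.1637]
scene dot 150 [353. 396.] [ 0.5278 -0.3653  0.1634]
scene plate tilt 29.87 yaw -3.9 7325 16672 [ 0.5762 -0.3336  0.1895]
t 16.25 pos [ 0.564  -0.2943  0.2022] yaw -3.95 tilt 0.07 shift [ 0.0001 -0.0671 -0.0118] roll -0.05 F [-7.32  2.8   6.53] T [ 0.29  0.45 -0.09]
[ 0.00197486 -0.00041271  0.00151582]
```

The plate lies flat with both heads through. Now I'll slide it straight down the slope.

Call:
step_arm([
  {"fingers": 0.47,"dx": 0,"dy": -0.0017,"dz": 0.001,"roll": 0},
  {"fingers": 0.47,"dx": 0,"dy": -0.0035,"dz": 0.002,"roll": 0},
  {"fingers": 0.47,"dx": 0,"dy": -0.0052,"dz": 0.003,"roll": 0},
  {"fingers": 0.47,"dx": 0,"dy": -0.007,"dz": 0.004,"roll": 0},
])

```text
time: 16.75
tool_pos: [0.5601, -0.295, 0.1999]
tcp_rot: [2.29, 2.138, 0.006]
wrist_force: [0.4, -0.3, 5.5]
width: 0.265
grip_force: 39.6
```

```bash
python3 -c "
from h import *
dots();go((.497,-.2896,.214),-3.9)
"
```

```text
top dot 83 [406. 231.] [ 0.5332 -0.2199  0.1596]
top dot 86 [444. 232.] [ 0.5292 -0.2933  0.1593]
top plate tilt 29.96 yaw -3.8 3876 7031 [ 0.5937 -0.2629  0.1958]
scene dot 105 [313. 310.] [ 0.5328 -0.2202  0.1605]
scene dot 124 [331. 352.] [ 0.5284 -0.293   0.1607]
scene dot 150 [351. 398.] [ 0.5236 -0.3662  0.1609]
scene plate tilt 30.08 yaw -3.8 7089 15706 [ 0.573  -0.335   0.1876]
t 16.85 pos [ 0.5598 -0.295   0.1998] yaw -3.95 tilt 0.49 shift [ 0.0011 -0.0629 -0.0147] roll -0.05 F [-0.54  0.93  5.08] T [-0.02 -0.47  0.01]
```

The plate moved 4.6 mm and drifted about 1.4 mm to the right. I'll correct that to the left while sliding.

Call:
step_arm([
  {"fingers": 0.47,"dx": 0.0013,"dy": -0.0,"dz": 0.0,"roll": 0},
  {"fingers": 0.47,"dx": 0.0013,"dy": -0.0017,"dz": 0.001,"roll": 0},
  {"fingers": 0.47,"dx": 0.0013,"dy": -0.0035,"dz": 0.002,"roll": 0},
])

```text
time: 17.23
tool_pos: [0.5566, -0.2938, 0.1978]
tcp_rot: [2.291, 2.138, 0.005]
wrist_force: [0.4, -0.9, 7.6]
width: 0.266
grip_force: 39.7
```

```bash
cat >> h.py <<'E'
def st():
    s=read_state();f=s['wrist_force']+[0,0,4.8];print("contact force in face frame",(F@f).round(1),"tcp face",(F@(s['tool_pos']-M)).round(4),"T",s['torque'].round(2))
E
python3 -c "
from h import *
dots();go((.497,-.2896,.214),-3.9);st()
"
```

```text
top dot 86 [405. 233.] [ 0.5297 -0.2185  0.1571]
top dot 85 [443. 234.] [ 0.5255 -0.2919  0.158 ]
top plate tilt 30.02 yaw -4.3 3774 6978 [ 0.592  -0.2639  0.1946]
scene dot 107 [311. 311.] [ 0.5297 -0.2183  0.1589]
scene dot 123 [328. 352.] [ 0.5247 -0.292   0.1588]
scene dot 149 [348. 398.] [ 0.5199 -0.3646  0.159 ]
scene plate tilt 29.94 yaw -3.8 7121 15139 [ 0.5695 -0.3343  0.1856]
t 17.325 pos [ 0.5563 -0.2938  0.1977] yaw -3.96 tilt 0.48 shift [ 0.     -0.0593 -0.0168] roll -0.06 F [-0.35  0.21  6.7 ] T [-0.11 -0.48 -0.09]
contact force in face frame [ 5.4  0.2 10.1] tcp face [-0.0596 -0.0001  0.0273] T [-0.11 -0.48 -0.09]
```

Call:
step_arm([
  {"fingers": 0.47,"dx": 0,"dy": -0.0026,"dz": 0.0013,"roll": 0},
  {"fingers": 0.47,"dx": 0,"dy": -0.0052,"dz": 0.0028,"roll": 0},
  {"fingers": 0.47,"dx": 0,"dy": -0.0078,"dz": 0.0043,"roll": 0},
])

```text
time: 17.7
tool_pos: [0.5487, -0.2931, 0.1933]
tcp_rot: [2.291, 2.138, 0.005]
wrist_force: [-0.2, 0.6, 7.3]
width: 0.27
grip_force: 39.7
```

```bash
python3 -c "
from h import *
st();dots();st()
"
```

```text
contact force in face frame [ 5.8  0.6 10.6] tcp face [-0.0684  0.0001  0.0273] T [-0.05 -0.58  0.03]
top dot 82 [404. 237.] [ 0.5218 -0.2178  0.1529]
top dot 84 [442. 238.] [ 0.5179 -0.2909  0.1537]
top plate tilt 30.04 yaw -3.9 3822 6866 [ 0.5841 -0.2619  0.1901]
scene dot 100 [306. 313.] [ 0.5218 -0.218   0.1539]
scene dot 115 [324. 355.] [ 0.5167 -0.2915  0.1542]
scene dot 145 [343. 401.] [ 0.5119 -0.3641  0.1538]
scene plate tilt 29.97 yaw -3.7 6766 13802 [ 0.5627 -0.335   0.1818]
contact force in face frame [ 3.8 -0.7 10.1] tcp face [-0.0689  0.0001  0.0273] T [-0.07 -0.39 -0.04]
```

Sliding smoothly, with the necks in the slots. About 8 mm remains to the stop.

Call:
step_arm([
  {"fingers": 0.47,"dx": 0,"dy": -0.0026,"dz": 0.0013,"roll": 0},
  {"fingers": 0.47,"dx": 0,"dy": -0.0052,"dz": 0.0028,"roll": 0},
])

```text
time: 18.05
tool_pos: [0.5434, -0.2926, 0.1902]
tcp_rot: [2.291, 2.138, 0.005]
wrist_force: [-0.7, -0.3, 6.0]
width: 0.268
grip_force: 39.7
```

Call:
step_arm([
  {"fingers": 0.47,"dx": 0,"dy": -0.0013,"dz": 0.0007,"roll": 0},
  {"fingers": 0.47,"dx": 0,"dy": -0.0017,"dz": 0.001,"roll": 0},
])

```text
time: 18.3
tool_pos: [0.5417, -0.2925, 0.1892]
tcp_rot: [2.291, 2.138, 0.005]
wrist_force: [-1.0, -0.6, 6.1]
width: 0.268
grip_force: 39.7
```

```bash
python3 -c "
from h import *
st();dots();st()
"
```

```text
contact force in face frame [ 4.6 -0.7  9.9] tcp face [-0.0765  0.0002  0.0273] T [ 0.02 -0.53 -0.02]
top dot 80 [404. 240.] [ 0.5157 -0.2176  0.1492]
top dot 84 [442. 242.] [ 0.5103 -0.2906  0.1492]
top plate tilt 29.92 yaw -4.3 3651 6623 [ 0.5759 -0.2616  0.1854]
scene dot 102 [303. 315.] [ 0.5151 -0.2173  0.1502]
scene dot 113 [320. 357.] [ 0.5098 -0.2911  0.1505]
scene dot 145 [339. 403.] [ 0.5054 -0.3633  0.1497]
scene plate tilt 29.86 yaw -3.9 6606 12631 [ 0.5556 -0.3342  0.1776]
contact force in face frame [ 4.1 -0.8  9.8] tcp face [-0.0765  0.0002  0.0273] T [-0.05 -0.52  0.01]
```

Call:
step_arm([
  {"fingers": 0.47,"dx": 0,"dy": -0.0009,"dz": 0.0005,"roll": 0},
  {"fingers": 0.47,"dx": 0,"dy": -0.0009,"dz": 0.0005,"roll": 0},
])

```text
time: 18.65
tool_pos: [0.5408, -0.2925, 0.1887]
tcp_rot: [2.291, 2.138, 0.004]
wrist_force: [-0.6, 0.4, 5.5]
width: 0.265
grip_force: 39.7
```

```bash
python3 -c "
from h import *
st()"
```

```text
contact force in face frame [4.6 0.4 9.2] tcp face [-0.0776  0.0001  0.0273] T [-0.07 -0.53 -0.02]
```

Call:
step_arm([
  {"fingers": 0.47,"dx": 0,"dy": -0.0009,"dz": 0.0005,"roll": 0},
  {"fingers": 0.47,"dx": 0,"dy": -0.0009,"dz": 0.0005,"roll": 0},
])

```text
time: 18.9
tool_pos: [0.5403, -0.2924, 0.1884]
tcp_rot: [2.291, 2.138, 0.005]
wrist_force: [0.1, 0.7, 6.3]
width: 0.265
grip_force: 39.7
```

```bash
python3 -c "
from h import *
st()"
```

```text
contact force in face frame [5.6 0.7 9.6] tcp face [-0.0781  0.0002  0.0273] T [-0.02 -0.66 -0.  ]
```

Call:
step_arm([
  {"fingers": 0.47,"dx": 0,"dy": -0.0009,"dz": 0.0005,"roll": 0},
  {"fingers": 0.47,"dx": 0,"dy": -0.0013,"dz": 0.00075,"roll": 0},
])

```text
time: 19.15
tool_pos: [0.5403, -0.2924, 0.1884]
tcp_rot: [2.289, 2.136, 0.008]
wrist_force: [2.9, 0.7, 6.1]
width: 0.264
grip_force: 39.5
```

```bash
python3 -c "
from h import *
st();dots()"
```

```text
contact force in face frame [7.9 0.8 8. ] tcp face [-0.0781  0.0002  0.0273] T [ 0.11 -1.06 -0.06]
top dot 84 [403. 241.] [ 0.514  -0.2173  0.1485]
top dot 84 [442. 243.] [ 0.5084 -0.2905  0.1484]
top plate tilt 30.12 yaw -4.2 3580 6572 [ 0.5753 -0.2629  0.1851]
scene dot 101 [302. 316.] [ 0.5141 -0.2172  0.1496]
scene dot 114 [319. 357.] [ 0.5083 -0.291   0.1498]
scene dot 144 [338. 403.] [ 0.5037 -0.3632  0.1494]
scene plate tilt 29.87 yaw -3.9 6544 12203 [ 0.5541 -0.3339  0.1768]
```

The stop is reached: no motion and the force is rising. I'll unload the arm, then open gently only as far as needed.

Call:
step_arm([
  {"fingers": 0.47,"dx": 0,"dy": 0.0012,"dz": -0.0015,"roll": 0},
  {"fingers": 0.44,"dx": 0,"dy": 0.0012,"dz": -0.0015,"roll": 0},
  {"fingers": 0.4,"dx": 0,"dy": 0.0012,"dz": -0.0015,"roll": 0},
  {"fingers": 0.3,"dx": 0,"dy": 0.0012,"dz": -0.0015,"roll": 0},
])

```text
time: 19.75
tool_pos: [0.5376, -0.2913, 0.1858]
tcp_rot: [2.296, 2.143, 0.001]
wrist_force: [2.9, -0.3, 2.3]
width: 0.352
grip_force: 1.7
```

```bash
python3 -c "
from h import *
st();dots()"
```

```text
contact force in face frame [ 6.1 -0.1  4.7] tcp face [-0.0818  0.0011  0.0265] T [-0.11 -0.59 -0.02]
top dot 83 [403. 241.] [ 0.514  -0.2171  0.1479]
top dot 81 [441. 243.] [ 0.5084 -0.2898  0.1483]
top plate tilt 30.01 yaw -4.0 3553 6461 [ 0.5752 -0.261   0.185 ]
scene dot 103 [302. 316.] [ 0.514  -0.2166  0.1492]
scene dot 104 [319. 358.] [ 0.5082 -0.2913  0.1494]
scene dot 145 [338. 403.] [ 0.5036 -0.3631  0.149 ]
scene plate tilt 30.03 yaw -3.9 6531 12296 [ 0.5549 -0.3353  0.1772]
```

Call:
step_arm([
  {"fingers": 0.1,"dx": 0,"dy": 0.002,"dz": -0.001,"roll": 0},
  {"fingers": 0.1,"dx": 0,"dy": 0.0028,"dz": -0.002,"roll": 0},
])

```text
time: 20.1
tool_pos: [0.5386, -0.2907, 0.1862]
tcp_rot: [-2.294, -2.142, 0.002]
wrist_force: [-1.1, 0.1, -0.0]
width: 0.451
grip_force: 0.0
```

```bash
python3 -c "
from h import *
go((.5404,-.2926,.19),-3.9)"
```

```text
t 20.1 pos [ 0.5386 -0.2907  0.1862] yaw -3.94 tilt 0.21 shift [-0.0017  0.0019 -0.0039] roll -0.04 F [-1.08  0.12 -0.02] T [-0.05 -0.03  0.05]
```

Free of contact; withdrawing straight up.

Call:
step_arm([
  {"fingers": 0.1,"dx": 0,"dy": 0.001,"dz": -0.005,"roll": 0},
  {"fingers": 0.1,"dx": 0,"dy": 0.001,"dz": -0.015,"roll": 0},
  {"fingers": 0.1,"dx": 0,"dy": 0.001,"dz": -0.03,"roll": 0},
  {"fingers": 0.1,"dx": 0,"dy": 0.001,"dz": -0.06,"roll": 0},
  {"fingers": 0.1,"dx": 0,"dy": -0.02,"dz": -0.1,"roll": 0},
  {"fingers": 0.1,"dx": 0,"dy": -0.04,"dz": -0.14,"roll": 0},
  {"fingers": 0.1,"dx": 0,"dy": -0.04,"dz": -0.14,"roll": 0},
])

```text
time: 20.98
tool_pos: [0.501, -0.2898, 0.3342]
tcp_rot: [2.29, 2.136, 0.004]
wrist_force: [0.2, -0.0, -0.0]
width: 0.451
grip_force: 0.0
```

```bash
python3 -c "
from h import *
go((.5404,-.2926,.19),-3.9);dots()
i=np.load('scene_last.npz')['i'];cv2.imwrite('pics/end.png',cv2.resize(i[220:420,230:500],None,fx=2.9,fy=2.9,interpolation=cv2.INTER_CUBIC))"
```

```text
t 20.975 pos [ 0.501  -0.2898  0.3342] yaw -3.98 tilt 0.59 shift [0.0007 0.0382 0.1446] roll -0.08 F [ 0.2  -0.03 -0.02] T [-0.03  0.02 -0.01]
top dot 82 [403. 241.] [ 0.514 -0.217  0.148]
top dot 81 [441. 243.] [ 0.5084 -0.2904  0.1485]
top dot 82 [480. 244.] [ 0.5044 -0.3635  0.1485]
top plate tilt 30.01 yaw -4.2 5317 8444 [ 0.5699 -0.2884  0.1832]
scene dot 123 [319. 357.] [ 0.5088 -0.2902  0.1495]
scene dot 146 [338. 403.] [ 0.5038 -0.3631  0.1492]
scene plate tilt 29.93 yaw -3.2 6941 21921 [ 0.562  -0.3288  0.181 ]
```

View pics/end.png

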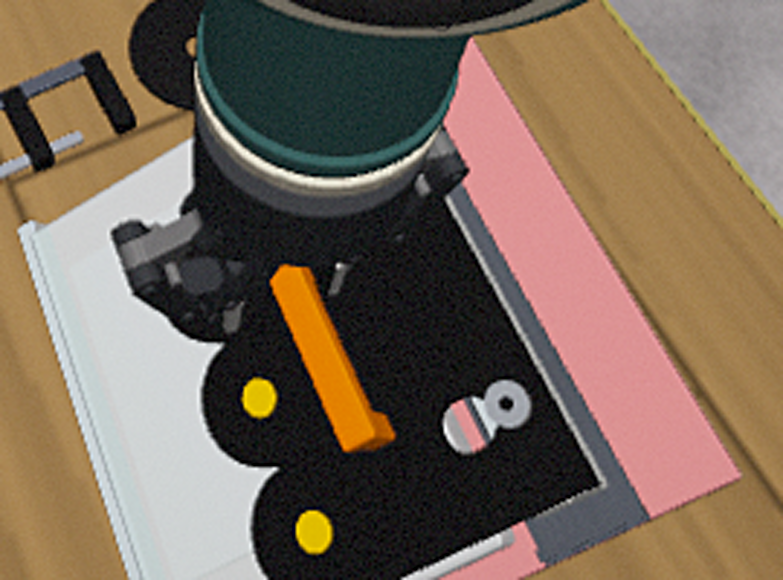

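The right stud head at crop pixel (507,403) sits over the slot end, uphill of the empty large end. The plate is flat and locked, and the gripper is clear.

```bash
python3 -c "
from h import *
print(finish_job())"
```

```text
the job is handed in; nothing more can be done
None
```

The template hangs flat on the easel (tilt 30°), slid down the slope until it hit the end of its slots and released. The gripper was clear when I handed in at about 21 s, and nothing touched the clamp, disc or offcut. I first laid the plate on the ice to tilt it in the grip, and the highest contact force I read was about 22 N, against the 45 N limit.

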